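# Set the lathe's speed selector and press start

### The arm

A 6-joint arm with a two-finger parallel gripper is mounted at the origin on a cart in front of the work surface, level with it; the furniture and walls round the work are solid. World frame = base frame: x ahead of the robot, y to its left, z up, the work surface at z = 0. Lengths are in m, angles in degrees, forces in N, time in s.
With the tool pointing down it reaches from about 0.35 to 0.85 m from the base axis. Payload 8.1 kg.
Tool frame: the origin (TCP) lies midway between the tips of the shut fingers; the grasp point (between the pads) lies behind it (grip_depth is the x of the grasp point in the tool frame, in m); x points along the fingers, z is the direction in which the jaws open and shut, and the axes are right-handed (so a half turn about x gives the same grasp; the last joint's range is limited). The gripper opens to 93 mm and grips with 3 to 60 N. Pads are 15 mm wide; open, the fingers measure 128 mm over their backs; the gripper's body (75 mm by 188 mm) begins 65 mm behind the grasp point.
Start: joints at [65.695, 7.471, 85.268, -0, 87.261, -4.893], TCP at [0.199, 0.566, 0.219] pointing down, gripper open.
Joint ranges: [-169.43, 169.43], [-51.17, 129.36], [1.28, 143.12], [-76.62, 256.62], [0, 156.53], [-152.29, 152.29]. Speed limits (degrees/s): [136.94, 136.94, 159.86, 180, 180, 180].

### API

Orientations are given as [roll, pitch, yaw] about the fixed x, y, z axes, in that order (R = Rz(yaw) Ry(pitch) Rx(roll)).
In Python, from plant import * gives the robot as it stands.
- The arm moves only by the tool jog_arm, never from a script. Its arguments are lists of equal length, an entry for each row: "offset": the shift along the tool's x, y, z in cm, a list of three; "angular": the turn, a rotation vector about the tool's x, y, z in degrees, a list of three; "fingers": the finger opening in cm, from 0 to 9.3. A call has exactly 8 rows; each row shifts and turns the commanded pose from where the row before left it, along the tool's axes as they then stand; what a row does not reach is not made up. A row lasts 1/8 s, in which the tool goes at most 62.5 mm and 10.7 degrees, less where a joint would pass 70% of its speed; a pose out of reach is approached as far as the arm can. A call with a gripper value outside its range is refused whole. The fingers move at their own pace and stop on an object; the grip force is fixed at half the most. Time passes only in rows, so rows that do not move let the fingers close, or fill a call up. It gives the time, the measured TCP pose, the force and the opening at its end, in the units of the state.
- state(): the state, without advancing time (a new reading comes with each control period).
- capture(name): name is "side" or "top" or "wrist"; returns (picture, depth): 480x640x3 uint8, red, green, blue; 480x640 float32, m along the optical axis (not along the pixel's ray), 0 where there is no reading.
- camera_params(name): a dict with "fx", "fy", "cx", "cy" (pixels), "R" (3x3) and "t" (3): a world point X has camera coordinates R X + t. Camera axes: x right, y down, z forward; pixel columns grow to the right and rows downward; lengths in m; the calibration is good to about 2 mm. The wrist camera is an equidistant fisheye: a pixel r from the principal point sees the ray r / f radians off the axis. A picture is of the moment at which its call begins: read the wrist's pose just before it. camera_params takes no time and is no camera call; for the wrist camera it gives the pose at the moment of the call.
- job_done(): hands the job in, once; it reports no verdict.
The state is a dict: "t": time; "joint_pos": joint angles; "dq": joint speeds; "joint_torque": joint torques, N m; "tcp_pos": TCP position; "tool_rot": TCP orientation; "wrist_force": force on the tool from outside, world axes, zero at the start; "wrist_torque": the same for the moment, N m; "grip_width": opening from 0.0 (shut) to 1.0 (fully open).
Only numpy, scipy, OpenCV 4.12 (cv2) and the standard library are available. Lean on these libraries where they do the work, as an engineer would, in place of code of your own. Each camera call takes 0.05 s, during which the arm holds its last target. There are 200 camera calls.

### The job

With a fingertip, push the orange tab of the lathe's speed selector gently round until its pointer stands over the green disc, without gripping the tab. Only then press the white start button fully in with the fingertips and let it come out again. Leave the tin, tape measure and cup where they are.

Things in the scene. Friction and masses are not known exactly. Their poses are not given: they have to be found in the camera images.
- selector_base: grey selector box fixed to the bench, 143 x 180 mm, 47 mm high. Origin on the dial's vertical axis at bench height; z up; x runs along the white neutral mark. It reaches 98 mm to +x, 45 to -x, 90 to each side. Colour discs sit 82 mm from the axis at -1.0, -0.5, 0.5 and 1.0 rad from x (counterclockwise positive); their order changes. Outside hub, tab and pointer all is below z = 52 mm
- selector (a joint): angle of the dial, rad, positive counterclockwise seen from above; at 0 tab and pointer lie along the box's x axis; range -1.25 to 1.25; starts near 0. It turns with about 0.12 Nm of dry friction (about 2 N at the tab), has no spring or clicks, and stays where it is left
- tab (a point): orange upright tab running out radially on the dial: 46 mm long (29 to 75 mm from the turning axis), 8 mm thick, 42 mm high, from z = 54 to 96 mm above the bench. This point is 58 mm from the axis, mid-thickness, on its top edge. The round black hub inside 32 mm radius rises to z = 68 mm. tab_left, tab_right in the rules: its two flat sides
- pointer (a point): tip of the orange pointer below the tab's outer end, 82 mm from the turning axis, z = 51 mm: the point that shall stand over a colour disc
- start (a joint): travel of the white start button, m: 0 out, 0.006 fully pressed; a spring of about 5 N at full travel pushes it out again
- start_top (a point): centre of the top face of the round white start button, 36 mm across, on a black housing fixed to the bench to the right of the selector; it is pressed straight down
- wax_tin: bystander: loose round tin of wax, red lid, 67 mm across, 32 mm high; origin at the centre of its underside
- tape: bystander: loose yellow tape measure, 89 x 80 x 32 mm; origin at its underside
- cup: bystander: loose turned wooden cup, 66 mm across, 68 mm high; origin at the centre of its underside
- label_green: green disc, 20 mm across, fixed in one of the four slots of the selector box, its top at z = 49 mm; origin at the centre of its underside. The speed wanted
- label_blue: blue disc, 20 mm across, fixed in one of the four slots of the selector box, its top at z = 49 mm; origin at the centre of its underside. A speed not wanted
- label_yellow: yellow disc, 20 mm across, fixed in one of the four slots of the selector box, its top at z = 49 mm; origin at the centre of its underside. A speed not wanted
- label_red: red disc, 20 mm across, fixed in one of the four slots of the selector box, its top at z = 49 mm; origin at the centre of its underside. A speed not wanted

How it is judged (in metres and radians):
On the way, in this order (a step that is already met when the one before it is completed fails the run):
1. the pointer rests over the green disc (horizontal distance between pointer and label_green below 0.009 m and velocity of joint selector between -0.1 and 0.1 rad/s), for 0.2 s.
2. the start button is pressed fully in (horizontal distance between pointer and label_green below 0.009 m and value of joint start above 0.0048 m), for 0.05 s.
At the end, for the whole second after the job is handed in: the pointer's tip stands over the green disc (within 9 mm of its centre, seen from above), the start button has come out again (within 1.5 mm), and tin, tape measure and cup are within 20 mm of where they stood (horizontal distance between pointer and label_green below 0.009 m and value of joint start below 0.0015 m and distance of each of wax_tin, tape, cup from where it was at the start of the episode below 0.02 m); the robot touches nothing.
It fails at once if the start button is pressed while the pointer is not over the green disc (value of joint start above 0.003 m and not (horizontal distance between pointer and label_green below 0.009 m)).
It fails at once if the dial is pushed or gripped harder than 25 N (contact force between the fingers and selector above 25 N).
It fails at once if the tab is gripped: the fingers press on both its sides at once (contact force between the fingers and tab_left above 1 N and contact force between the fingers and tab_right above 1 N).
It fails at once if a bystander (tin, tape measure or cup) is lifted, carried or knocked more than 20 mm (distance of any of wax_tin, tape, cup from where it was at the start of the episode above 0.02 m).
It also fails if it takes over 51 s, if anything falls off the work surface, if the arm or the gripper's body presses on something with over 40 N, if the wrist force passes 120 N, or if a joint passes its speed limit or range.

## Working session

There is one attempt and no reset: what is moved stays moved. The work goes in short steps, Python scripts to look and compute and a tool call to move; the robot and the scene stay as the last step left them, time stands still between calls to the robot, and variables do not carry over. Pictures are saved under pics/ and viewed, about 8 in all and at most 12, crops included, and the job is handed in when it is done.

Besides the shell and the picture viewer there is one more tool, called by a JSON object that holds its "name" and its "arguments". jog_arm: Moves the arm, as the interface text tells. Its arguments: {"type":"object","properties":{"offset":{"type":"array"},"angular":{"type":"array"},"fingers":{"type":"array"}},"required":["offset","angular","fingers"]}

```bash
mkdir -p pics
cat > h.py <<'E'
from plant import *
import numpy as np, cv2
def px2plane(P,u,v,z):
    d=np.array([(u-P['cx'])/P['fx'],(v-P['cy'])/P['fy'],1.]);R=np.array(P['R']);t=np.array(P['t'])
    c=-R.T@t; w=R.T@d; return c+w*(z-c[2])/w[2]
def proj(P,X):
    c=np.array(P['R'])@X+np.array(P['t']); return c[0]/c[2]*P['fx']+P['cx'],c[1]/c[2]*P['fy']+P['cy']
E
python3 - <<'E'
from h import *
s=state();print(s)
for n in('top','side'):
    a,d=capture(n);cv2.imwrite(f'pics/{n}0.png',a[:,:,::-1]);np.save(f'{n}0.npy',d)
    P=camera_params(n);print(n,P)
E
```

```text
{'t': 0.0, 'joint_pos': array([ 6.56964611e+01,  7.51398800e+00,  8.53284087e+01, -7.67343847e-04,
        8.72626644e+01, -4.89056047e+00]), 'dq': array([-0.07664847, -0.00449252, -0.05648509, -0.02715795,  0.01146474,
        0.00573885]), 'joint_torque': array([ 1.13294365e-03, -5.59808886e+01, -4.91770577e+01,  7.70219578e-02,
        3.50658351e-02, -1.61876078e-04]), 'tcp_pos': array([0.19914807, 0.56538066, 0.21760748]), 'tool_rot': array([ 175.5273934 ,   89.89493604, -113.88554772]), 'wrist_force': array([ 0.40530364, -0.8364824 , -0.95543566]), 'wrist_torque': array([-0.0440509 , -0.03987575, -0.01991631]), 'grip_width': 1.0040021289309349}
top {'fx': 448.29577113002085, 'fy': 448.29577113002085, 'cx': 323.4819828334127, 'cy': 237.84230672535452, 'R': array([[-0.00355763, -0.99986092,  0.01629389],
       [-0.99323451,  0.00164184, -0.11611423],
       [ 0.11607133, -0.01659675, -0.99310221]]), 't': array([-0.02171817,  0.49337597,  1.41480997])}
side {'fx': 515.1888759461287, 'fy': 515.1888759461287, 'cx': 314.5772161617029, 'cy': 235.06407772514865, 'R': array([[ 0.93463458, -0.35548731, -0.00932583],
       [-0.22519355, -0.57136721, -0.78919413],
       [ 0.27522002,  0.73970825, -0.614073  ]]), 't': array([-0.45996434,  0.15932592,  1.12484412])}
```

View pics/top0.png

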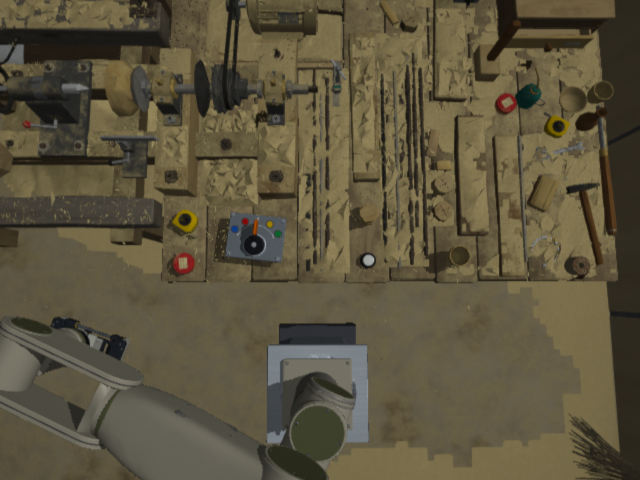

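View pics/side0.png

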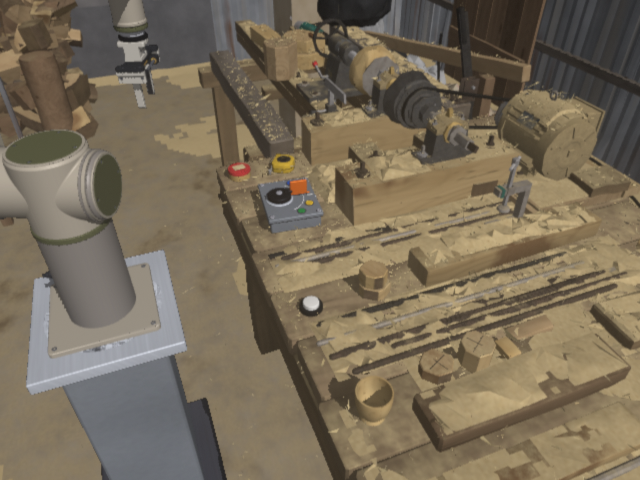

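The top view shows the selector at about (255,240). Left to right the discs are blue (235,229), red (244,222), yellow (268,224) and green (278,234), so green is in the -1.0 slot. The button is at (368,260), the tin at (183,263), the tape at (185,221) and the cup at (459,256). The side view agrees.

```bash
cat > m.py <<'E'
from h import *
def blobs(a,P,roi,tests,out=True):
    x0,x1,y0,y1=roi
    h=cv2.cvtColor(a,cv2.COLOR_RGB2HSV); res={}
    for n,(lo,hi,z) in tests.items():
        m=cv2.inRange(h,np.array(lo),np.array(hi)); k=np.zeros_like(m);k[y0:y1,x0:x1]=m[y0:y1,x0:x1]
        N,_,st,ce=cv2.connectedComponentsWithStats(k)
        if N<2: print(n,'none');continue
        i=1+np.argmax(st[1:,4]); p=px2plane(P,*ce[i],z); res[n]=p
        if out: print(n,st[i,4],ce[i].round(1),p.round(4))
    return res
T={'green':([50,100,50],[85,255,255],.049),'blue':([100,120,60],[125,255,255],.049),'yellow':([22,150,100],[34,255,255],.049),
 'red':([170,120,60],[180,255,255],.049),'orange':([5,200,120],[17,255,255],.08)}
E
python3 - <<'E'
from m import *
a=cv2.imread('pics/top0.png')[:,:,::-1].copy();P=camera_params('top');d=np.load('top0.npy')
r=blobs(a,P,(225,290,205,265),T)
L=[r['green'],r['yellow'],r['red'],r['blue']];ang=[-1,-.5,.5,1]
# rigid fit
M=np.array([[.082*np.cos(t),.082*np.sin(t)] for t in ang]);W=np.array(L)[:,:2]
A=(M-M.mean(0)).T@(W-W.mean(0));th=np.arctan2(A[0,1]-A[1,0],A[0,0]+A[1,1])
R=np.array([[np.cos(th),-np.sin(th)],[np.sin(th),np.cos(th)]]);o=W.mean(0)-R@M.mean(0)
print('axis',o,'yaw',np.degrees(th),'res mm',1e3*(W-(M@R.T+o)))
g=r['orange'][:2]-o;print('tab ang',np.arctan2(g[1],g[0])-th,np.hypot(*g))
blobs(a,P,(350,385,245,275),{'btn':([0,0,170],[180,60,255],.04)})
def pt(u,v):
    z=d[v,u];c=np.array([(u-P['cx'])/P['fx']*z,(v-P['cy'])/P['fy']*z,z]);return (P['R'].T@(c-P['t'])).round(3)
for u,v in[(368,260),(368,263),(185,221),(183,263),(255,240),(275,180),(230,170),(230,145),(175,170),(145,210),(215,100),(370,215),(459,256),(255,205),(250,190)]:print(u,v,pt(u,v))
sd=cv2.imread('pics/side0.png')[:,:,::-1].copy();S=camera_params('side')
blobs(sd,S,(295,325,292,315),{'btn':([0,0,170],[180,60,255],.04)})
blobs(sd,S,(255,330,175,235),T)
E
```

```text
green 32 [277.5 233.5] [0.5051 0.1232 0.049 ]
blue 32 [234.5 228.5] [0.5213 0.2596 0.049 ]
yellow 30 [269.4 223.6] [0.5368 0.1493 0.049 ]
red 4 [245.5 218.2] [0.5542 0.2253 0.049 ]
orange 38 [255.1 226. ] [0.5247 0.1903 0.08  ]
axis [0.47178227 0.1976541 ] yaw -8.197327156739123 res mm [[-0.7093181   0.18928772]
 [-0.64352232  0.84300722]
 [ 5.54512672 -0.98203829]
 [-4.1922863  -0.05025665]]
tab ang 0.005106607889035802 0.05339279305881829
btn 5 [372.4 259.2] [ 0.4233 -0.1783  0.04  ]
368 260 [ 0.422 -0.167  0.018]
368 263 [ 0.412 -0.166  0.021]
185 221 [0.549 0.423 0.029]
183 263 [0.413 0.424 0.031]
255 240 [0.482 0.192 0.067]
275 180 [0.656 0.124 0.138]
230 170 [0.719 0.283 0.022]
230 145 [0.794 0.279 0.05 ]
175 170 [0.691 0.43  0.124]
145 210 [0.581 0.544 0.049]
215 100 [0.863 0.287 0.24 ]
370 215 [ 0.562 -0.17   0.062]
459 256 [ 0.435 -0.463  0.016]
255 205 [0.605 0.202 0.007]
250 190 [0.653 0.217 0.017]
btn 162 [311.1 302.4] [ 0.4141 -0.1861  0.04  ]
green 20 [301.2 210.1] [0.5035 0.1252 0.049 ]
blue 6 [287.7 182.5] [0.5132 0.2645 0.049 ]
yellow 24 [309.  202.5] [0.5341 0.1503 0.049 ]
red none
orange none
```

{"name": "jog_arm", "arguments": {"offset": [[0, -2.5, -1.2], [0, -5, -2.3], [0, -5, -2.3], [0, -5, -2.3], [0, -5, -2.3], [0, -5, -2.3], [0, -5, -2.3], [0, -5, -2.3]], "angular": [[0, 0, 0], [0, 0, 0], [0, 0, 0], [0, 0, 0], [0, 0, 0], [0, 0, 0], [0, 0, 0], [0, 0, 0]], "fingers": [0, 0, 0, 0, 0, 0, 0, 0]}}

```text
t: 1.1
tcp_pos: [0.4964, 0.2766, 0.2183]
tool_rot: [122.3, 90.0, -167.1]
wrist_force: [-0.2, -0.1, -0.5]
grip_width: 0.187
```

{"name": "jog_arm", "arguments": {"offset": [[0, -4, -1.5], [0, 0, 0], [0, 0, 0], [0, 0, 0], [0, 0, 0], [0, 0, 0], [0, 0, 0], [0, 0, 0]], "angular": [[0, 0, 0], [-6, 0, 0], [-6, 0, 0], [0, 0, 0], [0, 0, 0], [0, 0, 0], [0, 0, 0], [0, 0, 0]], "fingers": [0, 0, 0, 0, 0, 0, 0, 0]}}

```text
t: 2.1
tcp_pos: [0.5283, 0.2507, 0.2187]
tool_rot: [-74.8, 90.0, 7.7]
wrist_force: [-0.5, 0.4, -0.1]
grip_width: 0.009
```

Run:
```python
from h import *
s=state();print(s['t'],s['tcp_pos'],s['tool_rot'],s['grip_width'],s['wrist_force'],grip_depth)
P=camera_params('wrist');print(P)
a,d=capture('wrist');cv2.imwrite('pics/w1.png',a[:,:,::-1]);np.save('w1.npy',d)
```

```text
2.1 [0.52828996 0.25074392 0.21869238] [-74.83375741  89.99482808   7.7439256 ] 0.008506870112584232 [-0.47938913  0.38184424 -0.09730794] -0.0188
{'fx': 371.64829954431775, 'fy': 371.64829954431775, 'cx': 316.27125391432975, 'cy': 237.07277153166035, 'R': array([[ 1.30037103e-01,  9.91509080e-01, -3.11474987e-04],
       [ 9.57787997e-01, -1.25533317e-01,  2.58618520e-01],
       [ 2.56383511e-01, -3.39283301e-02, -9.65979484e-01]]), 't': array([-0.31701044, -0.50382531,  0.26350751])}
```

View pics/w1.png

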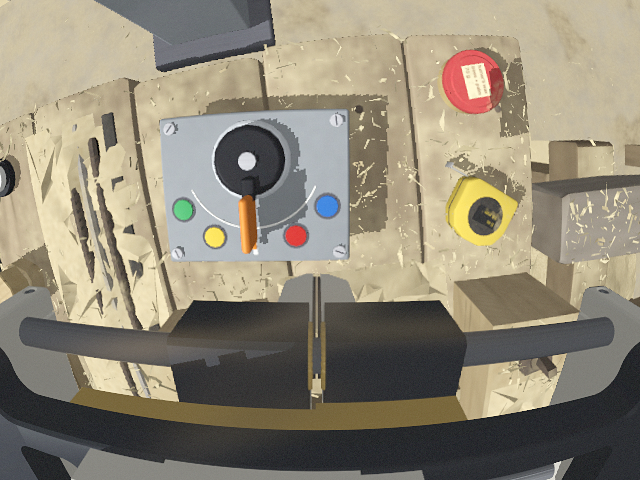

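The wrist view shows the shut fingertips at about (316,290) on the blue side of the tab. Green is at (183,210), yellow (215,237), red (296,236), blue (327,206), the tab top about (247,225), and the hub centre (247,160).

```bash
cat >> m.py <<'E'
def wr(P,u,v,z):
    x,y=u-P['cx'],v-P['cy'];r=np.hypot(x,y);t=r/P['fx']
    d=np.array([x/r*np.sin(t),y/r*np.sin(t),np.cos(t)]);c=-P['R'].T@P['t'];w=P['R'].T@d
    return c+w*(z-c[2])/w[2]
def wristfit(a,P,roi):
    import m; m.px2plane=wr
    t={k:v for k,v in T.items()}; t['red']=([0,150,100],[4,255,255],.049)
    return blobs(a,P,roi,t)
def fit(r):
    ang=[-1,-.5,.5,1];M=np.array([[.082*np.cos(t),.082*np.sin(t)] for t in ang]);W=np.array([r[k][:2] for k in('green','yellow','red','blue')])
    A=(M-M.mean(0)).T@(W-W.mean(0));th=np.arctan2(A[0,1]-A[1,0],A[0,0]+A[1,1])
    R=np.array([[np.cos(th),-np.sin(th)],[np.sin(th),np.cos(th)]]);o=W.mean(0)-R@M.mean(0)
    print('axis',o,'yaw deg',np.degrees(th),'res mm',(1e3*(W-(M@R.T+o))).round(1).tolist());return o,th
E
python3 - <<'E'
import m; from m import *
from h import *
P=camera_params('wrist');a=cv2.imread('pics/w1.png')[:,:,::-1].copy()
r=wristfit(a,P,(150,360,100,265));o,th=fit(r)
g=r['orange'][:2]-o;print('tab',np.degrees(np.arctan2(g[1],g[0])-th),np.hypot(*g))
print('hub top',wr(P,247,160,.068))
d=np.load('w1.npy');print('fingertip depth',d[285,300:335:5])
print('finger edges at tip',wr(P,281,290,.218),wr(P,352,290,.218))
S=camera_params('side');T_=camera_params('top');sd=cv2.imread('pics/side0.png')[:,:,::-1].copy()
for z in(.015,.02,.025,.03,.035):
  print(z,px2plane.__name__, __import__('h').px2plane(S,311.1,302.4,z).round(4),__import__('h').px2plane(T_,368,260,z).round(4))
E
```

```text
green 294 [183.  209.5] [0.5016 0.125  0.049 ]
blue 357 [327.  205.7] [0.5171 0.2618 0.049 ]
yellow 279 [214.4 236.6] [0.5322 0.1514 0.049 ]
red 313 [295.6 235.3] [0.5411 0.2292 0.049 ]
orange 32 [254.9 233.7] [0.5273 0.1977 0.08  ]
axis [0.46524847 0.19840184] yaw deg -6.4747881025457765 res mm [[0.1, 0.2], [-0.1, 0.1], [-0.1, -0.1], [0.1, -0.2]]
tab 5.836848376128388 0.06206508212784848
hub top [0.46478552 0.19888987 0.068     ]
fingertip depth [0.1619061  0.16247256 0.16256246 0.16597997 0.1661066  0.16178675
 0.16229914]
finger edges at tip [0.52475663 0.23359872 0.218     ] [0.52925688 0.2679417  0.218     ]
0.015 px2plane [ 0.4224 -0.1626  0.015 ] [ 0.4225 -0.1672  0.015 ]
0.02 px2plane [ 0.4207 -0.1673  0.02  ] [ 0.4221 -0.1666  0.02  ]
0.025 px2plane [ 0.4191 -0.1719  0.025 ] [ 0.4218 -0.166   0.025 ]
0.03 px2plane [ 0.4174 -0.1766  0.03  ] [ 0.4215 -0.1654  0.03  ]
0.035 px2plane [ 0.4157 -0.1812  0.035 ] [ 0.4211 -0.1648  0.035 ]
```

{"name": "jog_arm", "arguments": {"offset": [[2, 0, 0], [3, 0, 0], [3, 0, 0], [3, 0, 0], [2, 0, 0], [1, 0, 0], [0, 0, 0], [0, 0, 0]], "angular": [[0, 0, 0], [0, 0, 0], [0, 0, 0], [0, 0, 0], [0, 0, 0], [0, 0, 0], [0, 0, 0], [0, 0, 0]], "fingers": [0, 0, 0, 0, 0, 0, 0, 0]}}

```text
t: 3.15
tcp_pos: [0.5292, 0.251, 0.0799]
tool_rot: [-61.7, 89.9, 20.9]
wrist_force: [0.4, -0.8, -0.2]
grip_width: 0.006
```

{"name": "jog_arm", "arguments": {"offset": [[0, 0, -0.6], [0, 0, -0.8], [0, 0, -0.7], [0, 0, -0.6], [0, 0, -0.4], [0, 0, -0.2], [0, 0, 0], [0, 0, 0]], "angular": [[0, 0, 0], [0, 0, 0], [0, 0, 0], [0, 0, 0], [0, 0, 0], [0, 0, 0], [0, 0, 0], [0, 0, 0]], "fingers": [0, 0, 0, 0, 0, 0, 0, 0]}}

```text
t: 4.15
tcp_pos: [0.5241, 0.2181, 0.0786]
tool_rot: [-3.4, 90.0, 79.2]
wrist_force: [-0.1, -0.1, -0.5]
grip_width: 0.002
```

{"name": "jog_arm", "arguments": {"offset": [[0, -0.1, -0.3], [0, -0.1, -0.2], [0, -0.1, -0.3], [0, -0.1, -0.3], [0, -0.1, -0.3], [0, -0.1, -0.3], [0, -0.1, -0.3], [0, -0.1, -0.3]], "angular": [[0, 0, 0], [0, 0, 0], [3, 0, 0], [3, 0, 0], [3, 0, 0], [3, 0, 0], [3, 0, 0], [3, 0, 0]], "fingers": [0, 0, 0, 0, 0, 0, 0, 0]}}

```text
t: 5.15
tcp_pos: [0.527, 0.194, 0.0788]
tool_rot: [-27.7, 89.9, 36.8]
wrist_force: [2.2, 1.6, -1.8]
grip_width: 0.005
```

```bash
cat > chk.py <<'E'
import sys; from m import *
s=state();P=camera_params('wrist');a,d=capture('wrist');cv2.imwrite(f'pics/{sys.argv[1]}.png',a[:,:,::-1])
o=np.array([.4652,.1984]);th=np.radians(-6.5);g=s['tcp_pos'][:2]-o
c,n=np.cos(th),np.sin(th);phi=s['tool_rot'][2]-s['tool_rot'][0]
print(s['t'],s['tcp_pos'].round(4),'phi',phi%360,'r',np.hypot(*g),'ang rel box',np.degrees(np.arctan2(g[1],g[0])-th),'F',s['wrist_force'].round(1))
print('tab angle if touching',np.degrees(np.arctan2(g[1],g[0])-th)-np.degrees(np.arcsin(.0215/np.hypot(*g))))
E
python3 chk.py w2
```

```text
5.15 [0.527  0.194  0.0788] phi 64.4892828530755 r 0.06193667538303255 ang rel box 2.4447097514911835 F [ 2.2  1.6 -1.8]
tab angle if touching -17.86708641518446
```

View pics/w2.png

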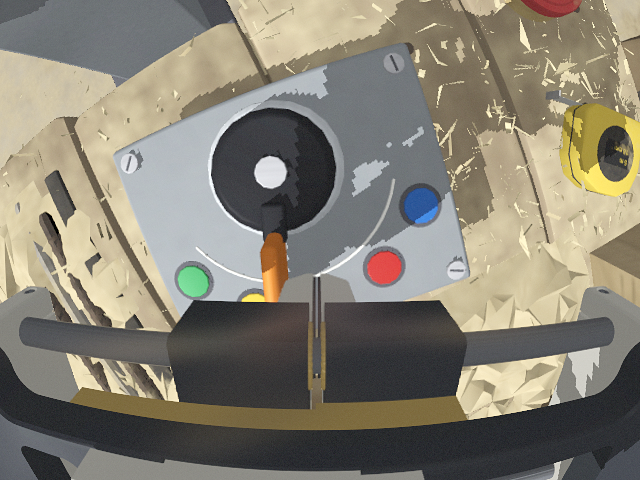

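The tab (272,265) is touching the left edge of the fingertip and has turned about 18° towards green (193,281). I'll carry on with the push.

{"name": "jog_arm", "arguments": {"offset": [[0, -0.1, -0.3], [0, -0.1, -0.3], [0, -0.1, -0.3], [0, -0.1, -0.3], [0, -0.1, -0.3], [0, -0.1, -0.3], [0, -0.1, -0.3], [0, -0.1, -0.3]], "angular": [[3, 0, 0], [3, 0, 0], [3, 0, 0], [3, 0, 0], [3, 0, 0], [3, 0, 0], [3, 0, 0], [3, 0, 0]], "fingers": [0, 0, 0, 0, 0, 0, 0, 0]}}

```text
t: 6.2
tcp_pos: [0.5196, 0.1699, 0.079]
tool_rot: [-29.5, 89.9, 11.0]
wrist_force: [1.5, 0.5, -1.0]
grip_width: 0.005
```

```bash
python3 chk.py w3
```

```text
6.2 [0.5196 0.1699 0.079 ] phi 40.53795283915372 r 0.061463153237241 ang rel box -21.143819887248636 F [ 1.5  0.5 -1. ]
tab angle if touching -41.61909066412603
```

{"name": "jog_arm", "arguments": {"offset": [[0, -0.1, -0.3], [0, -0.1, -0.3], [0, -0.1, -0.3], [0, -0.1, -0.3], [0, -0.1, -0.3], [0, 0, 0], [0, 0, 0], [0, 0, 0]], "angular": [[3, 0, 0], [3, 0, 0], [3, 0, 0], [3, 0, 0], [3, 0, 0], [0, 0, 0], [0, 0, 0], [0, 0, 0]], "fingers": [0, 0, 0, 0, 0, 0, 0, 0]}}

```text
t: 7.25
tcp_pos: [0.5097, 0.1574, 0.0787]
tool_rot: [-3.3, 90.0, 22.3]
wrist_force: [0.9, 0.6, -0.0]
grip_width: 0.004
```

```bash
python3 chk.py w4
```

```text
7.25 [0.5097 0.1574 0.0787] phi 25.64760463103045 r 0.06047439931510354 ang rel box -36.18158270430863 F [ 0.9  0.6 -0. ]
tab angle if touching -57.00704353212387
```

View pics/w4.png

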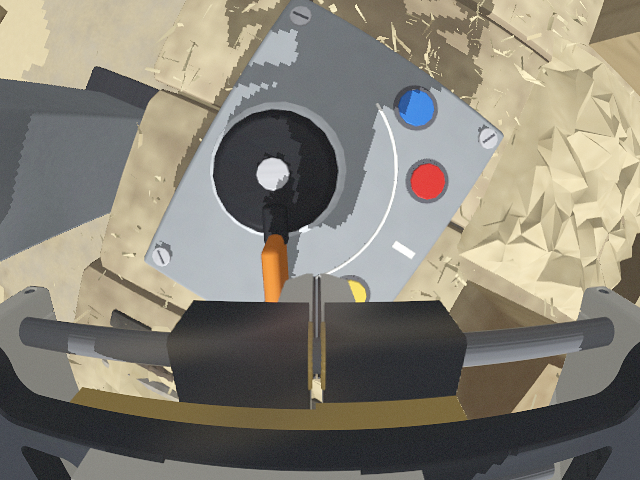

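The tab (273,265) now points where green should be, and green is hidden behind the gripper. I'll back off, rise and check.

{"name": "jog_arm", "arguments": {"offset": [[0, 0, 0.6], [0, 0, 1], [0, 0, 1], [-2, 0, 0], [-3, 0, 0], [-4, 0, 0], [-4, 0, 0], [0, 0, 0]], "angular": [[0, 0, 0], [0, 0, 0], [0, 0, 0], [0, 0, 0], [0, 0, 0], [0, 0, 0], [0, 0, 0], [0, 0, 0]], "fingers": [0, 0, 0, 0, 0, 0, 0, 0]}}

```text
t: 8.3
tcp_pos: [0.5356, 0.1691, 0.2148]
tool_rot: [-13.3, 89.5, 12.3]
wrist_force: [0.4, 0.0, -0.9]
grip_width: 0.002
```

```bash
python3 chk.py w5
python3 - <<'E'
from m import *
P=camera_params('wrist');a=cv2.imread('pics/w5.png')[:,:,::-1].copy()
r=wristfit(a,P,(120,520,30,275))
g=np.array([.4652,.1984])+.082*np.array([np.cos(np.radians(-63.8)),np.sin(np.radians(-63.8))]);print('green expected',g)
E
```

```text
8.3 [0.5356 0.1691 0.2148] phi 25.594410230190668 r 0.07620965102289327 ang rel box -16.078383438788855 F [ 0.4  0.  -0.9]
tab angle if touching -32.46494816837266
green 130 [267.3 247.8] [0.5046 0.1251 0.049 ]
blue 377 [342.4 117.8] [0.5152 0.2611 0.049 ]
yellow 316 [304.5 234.4] [0.5303 0.1517 0.049 ]
red 354 [350.7 162.3] [0.5391 0.2288 0.049 ]
orange 15 [260.9 204.4] [0.4846 0.167  0.08  ]
green expected [0.50140348 0.12482481]
```

View pics/w5.png

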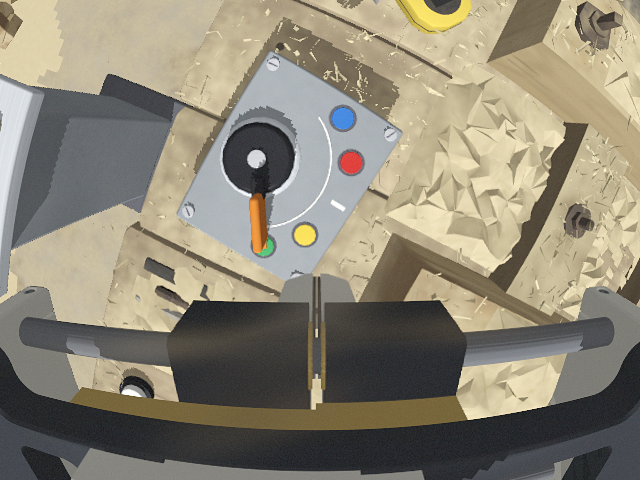

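{"name": "jog_arm", "arguments": {"offset": [[0, -2, -1.6], [0, -4.2, -3.5], [0, -4.2, -3.5], [0, -4.2, -3.5], [0, -4.2, -3.5], [0, -4.2, -3.5], [0, -4.2, -3.5], [0, -2.8, -2.3]], "angular": [[0, 0, 0], [0, 0, 0], [0, 0, 0], [0, 0, 0], [0, 0, 0], [0, 0, 0], [0, 0, 0], [0, 0, 0]], "fingers": [0, 0, 0, 0, 0, 0, 0, 0]}}

```text
t: 9.35
tcp_pos: [0.4364, -0.2113, 0.2078]
tool_rot: [132.2, 89.9, 157.7]
wrist_force: [0.7, 0.6, 0.9]
grip_width: 0.007
```

{"name": "jog_arm", "arguments": {"offset": [[2, 0, 0], [3, 0, 0], [3, 0, 0], [0, 0, 0], [0, 0, 0], [0, 0, 0], [0, 0, 0], [0, 0, 0]], "angular": [[0, 0, 0], [0, 0, 0], [0, 0, 0], [0, 0, 0], [0, 0, 0], [0, 0, 0], [0, 0, 0], [0, 0, 0]], "fingers": [0, 0, 0, 0, 0, 0, 0, 0]}}

```text
t: 10.35
tcp_pos: [0.4383, -0.2097, 0.1293]
tool_rot: [-55.0, 89.9, -29.4]
wrist_force: [0.0, -1.1, 0.0]
grip_width: 0.007
```

Run:
```python
from m import *
s=state();P=camera_params('wrist');a,d=capture('wrist');cv2.imwrite('pics/w6.png',a[:,:,::-1])
print(s['t'],s['tcp_pos'],(s['tool_rot'][2]-s['tool_rot'][0])%360)
h=cv2.cvtColor(a,cv2.COLOR_RGB2HSV);m=cv2.inRange(h,np.array([0,0,150]),np.array([180,45,255]));m[275:]=0
N,_,st,ce=cv2.connectedComponentsWithStats(m)
for i in np.argsort(-st[1:,4])[:4]+1:
  u,v=ce[i];u0,v0=int(u),int(v);dep=d[v0-3:v0+4,u0-3:u0+4];print(st[i],ce[i],np.median(dep))
  r=np.hypot(u-P['cx'],v-P['cy']);t=r/P['fx'];ray=np.array([(u-P['cx'])/r*np.tan(t),(v-P['cy'])/r*np.tan(t),1])*np.median(dep)
  print('  depth pt',P['R'].T@(ray-P['t']))
b,_=capture('top');cv2.imwrite('pics/t6.png',cv2.resize(b[190:280,150:300,::-1],None,fx=5,fy=5,interpolation=cv2.INTER_CUBIC))
```

```text
10.35 [ 0.43831469 -0.20973774  0.12926622] 25.591856360609707
[   0    0   87   58 3478] [40.91489362 21.62765957] 0.24870813
  depth pt [ 0.10420931 -0.13602646  0.00040132]
[ 297  148   48   47 1755] [320.07635328 171.38347578] 0.2698573
  depth pt [ 0.41889703 -0.16509272  0.02214756]
[ 408    3  161  110 1580] [485.64367089  55.82848101] 0.25479984
  depth pt [ 0.49738783 -0.0178004   0.01117653]
[ 88  23 124  59 796] [136.1080402   48.32035176] 0.5173575
  depth pt [ 0.05983481 -0.12064816 -0.28667174]
```

View pics/w6.png

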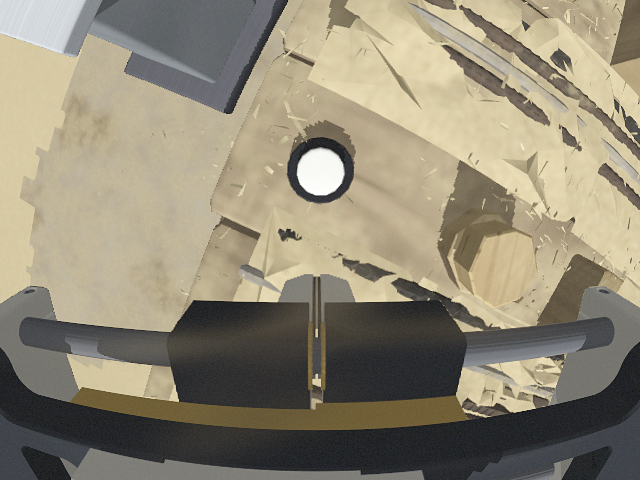

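View pics/t6.png

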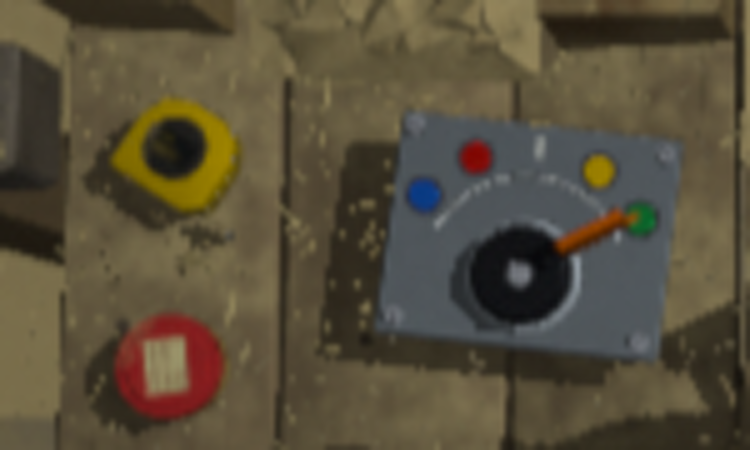

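From above, the pointer stands on green at (640,219) and tin and tape haven't moved. The white button is at (320,171) in the wrist view, which puts its top at (0.419,-0.165,0.022).

{"name": "jog_arm", "arguments": {"offset": [[0, 2, 0.1], [0, 2.9, 0.1], [3, 0, 0], [3, 0, 0], [2.5, 0, 0], [1.2, 0, 0], [0, 0, 0], [0, 0, 0]], "angular": [[0, 0, 0], [0, 0, 0], [0, 0, 0], [0, 0, 0], [0, 0, 0], [0, 0, 0], [0, 0, 0], [0, 0, 0]], "fingers": [0, 0, 0, 0, 0, 0, 0, 0]}}

```text
t: 11.45
tcp_pos: [0.4194, -0.1649, 0.0327]
tool_rot: [-52.9, 89.9, -27.3]
wrist_force: [0.4, -0.4, 0.9]
grip_width: 0.008
```

{"name": "jog_arm", "arguments": {"offset": [[0.4, 0, 0], [0.3, 0, 0], [0.3, 0, 0], [0.2, 0, 0], [0.2, 0, 0], [0, 0, 0], [0, 0, 0], [0, 0, 0]], "angular": [[0, 0, 0], [0, 0, 0], [0, 0, 0], [0, 0, 0], [0, 0, 0], [0, 0, 0], [0, 0, 0], [0, 0, 0]], "fingers": [0, 0, 0, 0, 0, 0, 0, 0]}}

```text
t: 12.45
tcp_pos: [0.4187, -0.1646, 0.0178]
tool_rot: [-50.4, 90.0, -24.8]
wrist_force: [-0.3, 0.9, 4.1]
grip_width: 0.009
```

{"name": "jog_arm", "arguments": {"offset": [[0.1, 0, 0], [0.1, 0, 0], [0.1, 0, 0], [0, 0, 0], [0, 0, 0], [0, 0, 0], [0, 0, 0], [0, 0, 0]], "angular": [[0, 0, 0], [0, 0, 0], [0, 0, 0], [0, 0, 0], [0, 0, 0], [0, 0, 0], [0, 0, 0], [0, 0, 0]], "fingers": [0, 0, 0, 0, 0, 0, 0, 0]}}

```text
t: 13.45
tcp_pos: [0.4189, -0.1647, 0.016]
tool_rot: [-115.3, 90.0, -89.7]
wrist_force: [-7.7, 3.8, 21.3]
grip_width: 0.004
```

Force went from 4 N (spring) to 21 N (stop) at z=0.016, 6 mm below the top, so the button is fully in. Retracting now.

{"name": "jog_arm", "arguments": {"offset": [[-0.3, 0, 0], [-1, 0, 0], [-3, 0, 0], [-4, 0, 0], [0, -3, 0], [0, -3, 0], [0, 0, 0], [0, 0, 0]], "angular": [[0, 0, 0], [0, 0, 0], [0, 0, 0], [0, 0, 0], [0, 0, 0], [0, 0, 0], [0, 0, 0], [0, 0, 0]], "fingers": [0, 0, 0, 0, 0, 0, 0, 0]}}

```text
t: 14.45
tcp_pos: [0.4438, -0.218, 0.0971]
tool_rot: [115.3, 89.9, 140.9]
wrist_force: [0.5, 0.0, -0.4]
grip_width: 0.007
```

Run:
```python
from m import *
s=state();P=camera_params('wrist');a,d=capture('wrist');cv2.imwrite('pics/w7.png',a[:,:,::-1])
print(s['t'],s['tcp_pos'],s['wrist_force'])
h=cv2.cvtColor(a,cv2.COLOR_RGB2HSV);m=cv2.inRange(h,np.array([0,0,150]),np.array([180,45,255]));m[275:]=0;m[:, :200]=0;m[:,450:]=0
N,_,st,ce=cv2.connectedComponentsWithStats(m);i=1+np.argmax(st[1:,4]);u,v=ce[i];w=st[i,2]/2;print(st[i],ce[i])
def pt(u,v):
  z=d[int(round(v)),int(round(u))];r=np.hypot(u-P['cx'],v-P['cy']);t=r/P['fx'];ray=np.array([(u-P['cx'])/r*np.tan(t),(v-P['cy'])/r*np.tan(t),1])*z
  return (P['R'].T@(ray-P['t'])).round(4)
print('btn',pt(u,v),pt(u+8,v));
for k in(4,6,8,10): print('ring',pt(u+w+k,v),pt(u-w-k,v))
b,_=capture('top');cv2.imwrite('pics/t7.png',cv2.resize(b[190:280,150:300,::-1],None,fx=5,fy=5,interpolation=cv2.INTER_CUBIC))
p=cv2.imread('pics/top0.png')
print('diff cup',np.abs(p[235:275,440:480].astype(int)-b[235:275,440:480,::-1]).mean(),'tin/tape',np.abs(p[205:280,165:205].astype(int)-b[205:280,165:205,::-1]).mean())
```

```text
14.45 [ 0.4438482  -0.21796905  0.09713427] [ 0.45175197  0.00713255 -0.38167228]
[ 292  134   54   54 2268] [318.54320988 161.04365079]
btn [ 0.419  -0.1652  0.0221] [ 0.4236 -0.1629  0.0227]
ring [ 0.4381 -0.1565  0.0123] [ 0.4004 -0.1746  0.0122]
ring [ 0.4393 -0.1559  0.0122] [ 0.3991 -0.1752  0.0113]
ring [ 0.4407 -0.1554  0.0105] [ 0.3979 -0.1758  0.0117]
ring [ 0.4418 -0.1548  0.0112] [ 0.3968 -0.1762  0.013 ]
diff cup 5.490833333333334 tin/tape 0.47544444444444445
```

View pics/t7.png

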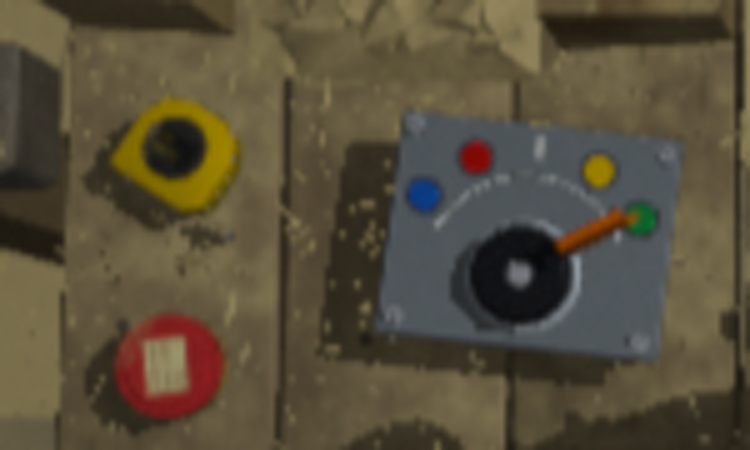

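The pointer is still on green (640,219). The button top is back at z=0.022, and its housing at 0.012 lies below the lowest fingertip height of 0.016, so the press reached the button's own stop. The arm is clear, so I'm handing in.

```bash
python3 -c "
from plant import *
print(job_done())"
```

```text
the job is handed in; nothing more can be done
None
```

The job is handed in at about 14.5 s of the 51 s allowed. The simulator gave no verdict, so this rests on my own checks.

- **Selector:** I pushed the tab clockwise from one side with the shut fingertips, through about 57°, to the green disc in the -1.0 rad slot. The wrist force stayed within about 3 N in the readings I took. After I backed off, the wrist and top views both showed the pointer on green. The top view after the button press still did. I judged this by eye, not as a measured distance.
- **Start button:** I pressed it until the force rose from about 4 N to 21 N at z = 0.016, which is 6 mm of travel. The housing is lower, at about 0.012, so the fingers did not stop on it. After I let go, the button top was back at z = 0.022.
- **Tin, tape measure and cup:** The tin and tape look unchanged from the first picture. The cup's part of the image differed slightly, by 5.5 grey levels on average. I took that for the arm's shadow and did not look further, since the fingertips never came within about 20 cm of the cup.
- **Measurement disagreement:** The first fit from the top camera was off by up to 6 mm, mostly from a badly detected red disc. The close wrist view replaced it and fitted to about 0.2 mm.

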